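# Shut the board-test jig and prove its catch

## Task

Shut the hinged lid of the test jig over the board by its handle, without slamming it, and press it down against the sprung nest until the front catch takes it. Then give the handle a firm upward tug of 15 to 25 N to prove that the catch holds: if the lid comes up it was only half caught, so press it again, harder, and tug again. Leave the lid shut and fully caught, with your hand off it and the things round the jig undisturbed.

Things in the scene. Friction and masses are not known exactly. Their poses are not given: they have to be found in the camera images.
- jig: Clamshell board-test jig: a grey open-topped steel tub 160 x 190 x 72 mm (depth x width x height) standing fixed on the bench, with a green circuit board inside on a sprung nest. Origin: centre of its underside, on the bench. Axes: x points from its front (the side with the catch, nearer the robot) to its hinged back, y to its left, z up. It stands yawed by up to about 0.35 rad.
- lid (a joint): Jig's lid: aluminium frame 158 x 188 x 10 mm with a clear window, hinged along the tub's back edge. 0 rad: down on its stop; grows as it opens; starts at 0.25 to 0.7. A stiff hinge holds it at any angle (1 N at the handle lowers it, 5 N raises it). Below about 0.085 it also presses on the sprung nest. It rests fully caught at 0.003 to 0.045, half caught at 0.055 to 0.09. Slammed: over 3 rad/s.
- lid_hinge (a point): Point on the lid's hinge axis, midway along it: 78 mm behind the jig's origin and 78 mm up. The axis runs along the jig's y.
- handle (a point): Middle of the lid's handle: a round black bar, 12 mm thick, 96 mm long, parallel to the hinge axis, on two posts 74 mm apart, 36 mm above the lid's top face. With the lid at 0 it is 140 mm in front of the hinge axis and 42 mm above it. z is square to the lid. Grasp it in the middle from above, one finger in front, one behind; the tips may reach 30 mm below its centre. It can turn in the fingers.
- strike (a point): Middle of the steel strike bar (5 mm diameter, 34 mm long) in front of the lid's front edge, which the catch takes; with the lid at 0 it is 167 mm in front of the hinge axis and 4 mm below it.
- catch: Sprung steel hook upright at the jig's front. Origin: its pivot, 30 mm above the bench, set up to 3 mm higher or lower; z up. Its upper, rounded step half catches the strike (55 to 60 mm above the pivot) and lets go when the handle is pulled with 4 to 8 N; its lower, flat step (48 mm) holds. Pressing the handle with 2 to 6 N takes the upper, 12 to 25 N the lower. Over 50 N damages it.
- tape_roll: Bystander: amber tape roll, 56 mm across, 12 mm high, lying to the left of the jig. Origin: centre of its underside.
- brush: Bystander: flux brush, 132 mm long, lying to the right of the jig. Origin: centre of its underside.
- multimeter: Bystander: black multimeter, 150 x 68 x 43 mm, behind the jig on the left. Origin: centre of its underside.
- solder_spool: Bystander: blue-flanged spool of solder, 65 mm across, 40 mm high, on the left. Origin: centre of its underside.
- marker: Bystander: black marker pen, 122 mm long, at the left edge of the bench. Origin: centre of its underside.
- screwdriver: Bystander: screwdriver with a blue handle, 181 mm long, lying to the right of the brush. Origin: centre of its underside.

How it is judged:
On the way, in this order (a step that is already met when the one before it is completed fails the run):
1. the lid is pressed down until the catch's lower step has taken the strike bar (z of strike in the frame of catch below 0.05 m), for 0.1 s.
2. the lid, fully caught, is tugged up so that the catch pulls on it with more than 12 N (contact force between catch and lid above 12 N and z of strike in the frame of catch below 0.05 m), for 0.1 s.
At the end, for the whole second after the job is handed in: The lid is at rest, shut below 0.05 rad, with the strike bar under the catch's lower step (less than 50 mm above the catch's pivot) (z of strike in the frame of catch below 0.05 m and value of joint lid below 0.05 rad and velocity of joint lid below 0.05 rad/s); the robot touches nothing.
It fails at once if the lid is slammed (faster than 3 rad/s) (velocity of joint lid below -3 rad/s).
It fails at once if the catch is wrenched with more than 50 N (contact force between catch and lid above 50 N).
It fails at once if a bystander is moved by more than 20 mm (distance of any of tape_roll, brush, multimeter, solder_spool, marker, screwdriver from where it was at the start of the episode above 0.02 m).
It also fails if it takes over 64 s, if anything falls off the work surface, if the arm or the gripper's body presses on something with over 40 N, if the wrist force passes 120 N, or if a joint passes its speed limit or range.

## Robot

A 6-joint arm with a two-finger parallel gripper is mounted at the origin on a cart in front of the work surface, level with it; the furniture and walls round the work are solid. World frame = base frame: x ahead of the robot, y to its left, z up, the work surface at z = 0. Lengths are in m, angles in rad, forces in N, time in s.
With the tool pointing down it reaches from about 0.25 to 0.775 m from the base axis. Payload 4 kg.
Tool frame: the origin (TCP) lies on the centre line of the jaws, within the pads' length; the fingertips stand 14 mm ahead of it and the grasp point (between the pads) lies 5 mm behind it (robot.tcp_to_tips is the distance from the TCP to the fingertips, in m); z points along the fingers, y is the line along which they close (so a half turn about z gives the same grasp; the last joint's range is limited). The gripper opens to 94 mm and grips with 3 to 60 N. Pads are 16 mm wide; open, the fingers measure 119 mm over their backs; the gripper's body (75 mm by 177 mm) begins 78 mm behind the grasp point.
Start: joints at [-1.374, 0.087, 1.371, -0, 1.684, -0.103], TCP at [0.162, -0.525, 0.184] pointing down, gripper open.
Joint ranges: [-3.1, 3.1], [-0.76, 2.03], [0.27, 2.55], [-1.08, 4.22], [0.17, 2.65], [-2.57, 2.57]. Speed limits (rad/s): [2.79, 2.79, 3.14, 3.14, 3.14, 3.14].

## Interface

Orientations are given as [roll, pitch, yaw] about the fixed x, y, z axes, in that order (R = Rz(yaw) Ry(pitch) Rx(roll)).
In Python, from bench import robot gives the robot as it stands.
- The arm moves only by the tool carry_out, never from a script. Its argument "increments" is a list of rows, each a list of 3 entries, a list of its own where there are three numbers: the closure in counts, from 0 (fully open) to 255 (shut), then the shift along the tool's x, y, z in mm, then the turn about the tool's z in degrees. In form: [[fingers, [dx, dy, dz], twist], ...]. A call has 1 to 8 rows; each row shifts and turns the commanded pose from where the row before left it, along the tool's axes as they then stand; what a row does not reach is not made up. A row lasts 1/10 s, in which the tool goes at most 50 mm and 8.59 degrees, less where a joint would pass 70% of its speed; a pose out of reach is approached as far as the arm can. A call with a gripper value outside its range is refused whole. The fingers move at their own pace and stop on an object; the grip force is fixed at half the most. Time passes only in rows, so rows that do not move let the fingers close. It gives the time, the measured TCP pose, the force, the opening and the grip force at its end, in the units of the state.
- robot.get_obs(): the state, without advancing time (a new reading comes with each control period).
- robot.snapshot(name): name is "scene" or "top" or "wrist"; returns the picture (480x640x3 uint8, blue, green, red); there is no depth.
- robot.get_calibration(name): a dict with "vfov" (degrees; the focal length in pixels is half the picture's height over the tangent of half this angle, whatever the lens; pixels are square), "cx", "cy" (the principal point, pixels), "k1" (the pictures are not rectified: a ray, as slopes to the right and down, at radius r is drawn at 1 + k1 r^2 times it, then the intrinsics apply), "T" (4x4, takes a point from camera to world coordinates). Camera axes: x right, y down, z forward; pixel columns grow to the right and rows downward; lengths in m; the calibration is good to about 2 mm. A picture is of the moment at which its call begins: read the wrist's pose just before it. get_calibration takes no time and is no camera call; for the wrist camera it gives the pose at the moment of the call.
- robot.close_job(): hands the job in; it is judged then, once.
The state is a dict: "time": time; "joint_positions": joint angles; "qvel": joint speeds; "joint_torque": joint torques, N m; "tool_pos": TCP position; "ee_rot": TCP orientation; "wrist_force": force on the tool from outside, world axes, zero at the start; "wrist_torque": the same for the moment, N m; "width": finger opening in m; "finger_force": force on a finger pad.
Only numpy, scipy, OpenCV 4.12 (cv2) and the standard library are available. Lean on these libraries where they do the work, as an engineer would, in place of code of your own. Each camera call takes 0.05 s, during which the arm holds its last target. There are 200 camera calls.

## Working session

There is one attempt and no reset: what is moved stays moved. The work goes in short steps, Python scripts to look and compute and a tool call to move; the robot and the scene stay as the last step left them, time stands still between calls to the robot, and variables do not carry over. Pictures are saved under pics/ and viewed, at most 10 in all, crops included, and the job is handed in when it is done.

Besides the shell and the picture viewer there is one more tool, called after ">>>" as name(argument=value, ...), one argument or row to a line, values as JSON. carry_out: Moves the arm, as the interface text tells. Its arguments: {"type":"object","properties":{"increments":{"type":"array","items":{"type":"array"}}},"required":["increments"]}

```bash
mkdir -p pics; python3 - <<'E'
from bench import robot
import cv2,numpy as np
o=robot.get_obs();print({k:np.round(v,3) for k,v in o.items()})
for n in("scene","top"):
    cv2.imwrite(f"pics/{n}0.png",robot.snapshot(n))
for n in("scene","top","wrist"):
    c=robot.get_calibration(n);print(n,c)
E
```

```text
{'time': np.float64(0.0), 'joint_positions': array([-1.374,  0.088,  1.372, -0.   ,  1.684, -0.103]), 'qvel': array([ 0.002,  0.001, -0.   , -0.   , -0.   ,  0.001]), 'joint_torque': array([ 0.0000e+00, -3.4018e+01, -3.0243e+01,  7.2000e-02,  3.3000e-02,
       -0.0000e+00]), 'tool_pos': array([ 0.162, -0.525,  0.183]), 'ee_rot': array([-3.139, -0.   ,  0.3  ]), 'wrist_force': array([-0.016, -0.147, -0.668]), 'wrist_torque': array([ 0.014, -0.028,  0.012]), 'finger_force': np.float64(0.0), 'width': np.float64(0.094)}
scene {'vfov': 44.69909659605298, 'cx': 316.7597364731422, 'cy': 242.30976090349586, 'k1': 0.03916623216870401, 'T': array([[-0.88043614, -0.28889521,  0.37599436,  0.08851406],
       [-0.47405321,  0.51910064, -0.71120186,  1.04648551],
       [ 0.0102839 , -0.80440915, -0.59398667,  0.85253344],
       [ 0.        ,  0.        ,  0.        ,  1.        ]])}
top {'vfov': 47.816714231972284, 'cx': 321.5523004357389, 'cy': 237.569417533394, 'k1': -0.01492234402913243, 'T': array([[ 0.02719012, -0.99827201,  0.05209319,  0.49850712],
       [-0.99952375, -0.02791109, -0.01316261,  0.14576377],
       [ 0.01459384, -0.05171048, -0.99855548,  1.20265534],
       [ 0.        ,  0.        ,  0.        ,  1.        ]])}
wrist {'vfov': 68.26203083607204, 'cx': 320.48780241020194, 'cy': 240.65768821427864, 'k1': -0.0536374475652001, 'T': array([[ 0.2946715 , -0.92644638, -0.23423452,  0.23041428],
       [-0.9555969 , -0.28614588, -0.07039251, -0.50516486],
       [-0.00181035,  0.24457645, -0.96962832,  0.3826751 ],
       [ 0.        ,  0.        ,  0.        ,  1.        ]])}
```

View pics/scene0.png

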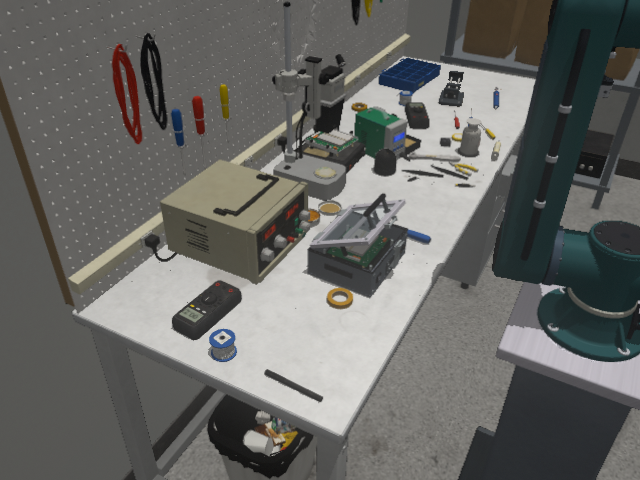

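View pics/top0.png

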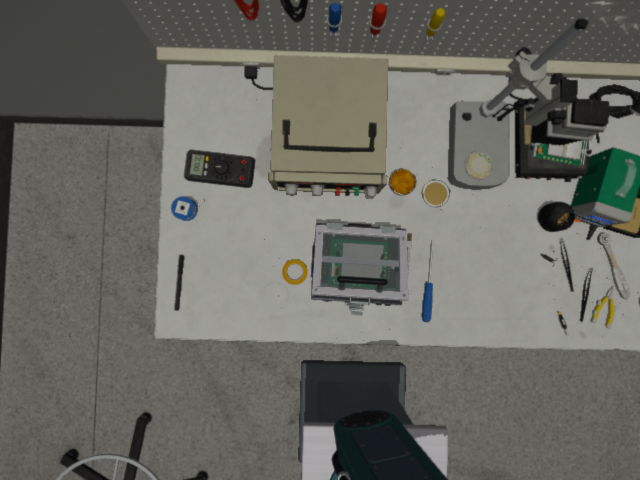

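The scene view shows the jig at about (358,245) with the lid open and the handle near (377,210). The top view shows the jig at about (360,262), the black handle bar at (361,281) and the catch at (357,307). I'll look closer at both.

```bash
python3 - <<'E'
import cv2,numpy as np
a=cv2.imread("pics/scene0.png")[185:300,295:440]; b=cv2.imread("pics/top0.png")[210:325,290:435]
f=lambda i:cv2.resize(i,None,fx=5,fy=5,interpolation=cv2.INTER_CUBIC)[:,:]
cv2.imwrite("pics/ca.png",f(a));cv2.imwrite("pics/cb.png",f(b))
E
```

```text
(no output)
```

View pics/ca.png

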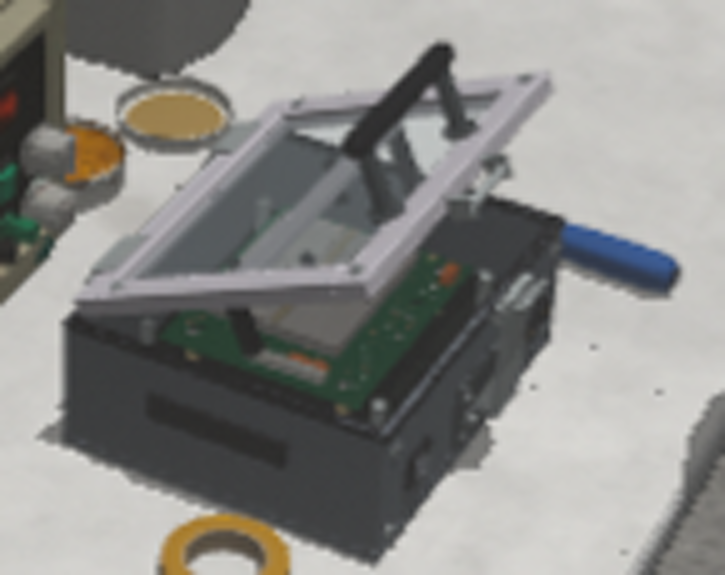

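View pics/cb.png

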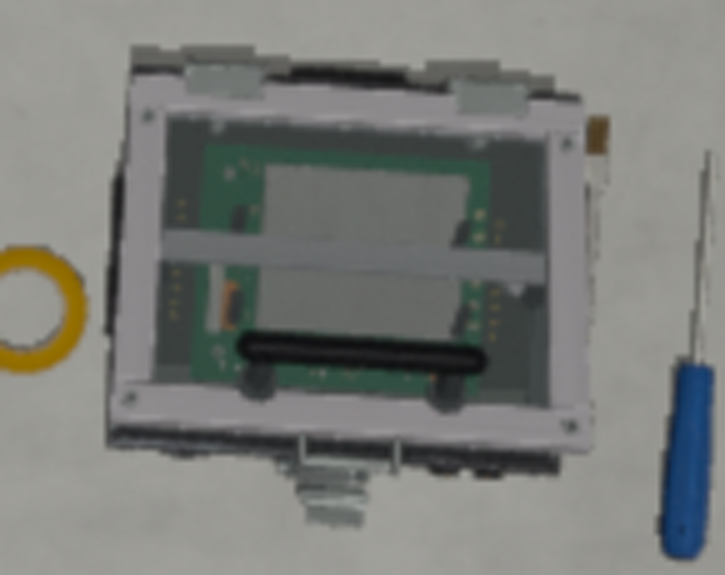

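The close-ups put the handle's end centres at scene (366,213.6) and (383,196), and at top (339.6,279.4) and (385.6,282.2). The brush lies against the jig's right side. I'll triangulate.

```bash
cat > h.py <<'E'
from bench import robot
import cv2,numpy as np
def ray(n,uv,c=None):
    c=c or robot.get_calibration(n);f=240/np.tan(np.radians(c["vfov"]/2))
    d=np.array([(uv[0]-c["cx"])/f,(uv[1]-c["cy"])/f]);s=d.copy()
    for _ in range(20): s=d/(1+c["k1"]*(s@s))
    T=c["T"];v=T[:3,:3]@[*s,1];return T[:3,3],v/np.linalg.norm(v)
def plane(n,uv,z,c=None):
    o,v=ray(n,uv,c);return o+v*(z-o[2])/v[2]
def tri(*nr):
    A=0;b=0;L=[ray(*x) for x in nr]
    for o,v in L:
        P=np.eye(3)-np.outer(v,v);A=A+P;b=b+P@o
    p=np.linalg.solve(A,b);return p,[np.linalg.norm((np.eye(3)-np.outer(v,v))@(p-o))*1e3 for o,v in L]
E
python3 - <<'E'
from h import *
np.set_printoptions(precision=4,suppress=True)
l=tri(("scene",(366,213.6)),("top",(339.6,279.4)));r=tri(("scene",(383,196)),("top",(385.6,282.2)))
print(l,r,np.linalg.norm(l[0]-r[0]),(l[0]+r[0])/2)
d=l[0]-r[0];print("yaw",np.arctan2(-d[0],d[1]))
# tub bottom front-left corner (scene), lid back corners (top) ~z .083
C=lambda x,y:(290+x/5,210+y/5)
S=lambda x,y:(295+x/5,185+y/5)
print("tub FL bottom",plane("scene",S(375,563),0),"BL",plane("scene",S(63,443),0))
print("lid back L,R",plane("top",C(132,75),.083),plane("top",C(582,98),.083))
print("tub top FL,FR",plane("top",C(108,443),.072),plane("top",C(560,470),.072))
E
```

```text
(array([0.4744, 0.0962, 0.1754]), [np.float64(0.6723535324903709), np.float64(0.6723535324903694)]) (array([0.472 , 0.0086, 0.1719]), [np.float64(1.444817773324892), np.float64(1.4448177733247936)]) 0.08765003939867745 [0.4732 0.0524 0.1736]
yaw -0.026861968612300672
tub FL bottom [0.4305 0.148  0.    ] BL [0.5893 0.1422 0.    ]
lid back L,R [0.5827 0.1424 0.083 ] [ 0.5784 -0.0448  0.083 ]
tub top FL,FR [0.4299 0.1481 0.072 ] [ 0.4236 -0.0405  0.072 ]
```

```bash
cat > go.py <<'E'
import sys
from h import *
# go.py x y z yaw n : rows from present pose, rounded
def rows(p,yaw,P,Y,n):
    out=[];tw=np.degrees(yaw-Y)/n;y=yaw
    for i in range(n):
        g=P-p; s=g/(n-i); c,si=np.cos(y),np.sin(y)
        d=np.round([c*s[0]*1e3+si*s[1]*1e3, si*s[0]*1e3-c*s[1]*1e3, -s[2]*1e3],0)
        p=p+np.array([c*d[0]+si*d[1],si*d[0]-c*d[1],-d[2]])/1e3
        out.append([0,[int(k) for k in d],round(tw,1)]); y-=np.radians(round(tw,1))
    return out,p,y
o=robot.get_obs();a=list(map(float,sys.argv[1:]))
r,p,y=rows(o["tool_pos"],o["ee_rot"][2],np.array(a[:3]),a[3],int(a[4]))
print(o["tool_pos"],o["ee_rot"]);print(r);print(p,y)
E
python3 go.py .473 .052 .27 1.538 16
```

```text
[ 0.16230388 -0.52495478  0.18323256] [-3.13964789e+00 -1.64355224e-04  2.99767100e-01]
[[0, [29, -29, -5], np.float64(-4.4)], [0, [31, -26, -5], np.float64(-4.4)], [0, [33, -24, -5], np.float64(-4.4)], [0, [35, -21, -6], np.float64(-4.4)], [0, [37, -19, -5], np.float64(-4.4)], [0, [38, -16, -6], np.float64(-4.4)], [0, [39, -13, -5], np.float64(-4.4)], [0, [40, -10, -6], np.float64(-4.4)], [0, [40, -6, -5], np.float64(-4.4)], [0, [41, -3, -6], np.float64(-4.4)], [0, [41, 0, -5], np.float64(-4.4)], [0, [41, 3, -6], np.float64(-4.4)], [0, [40, 6, -5], np.float64(-4.4)], [0, [40, 9, -6], np.float64(-4.4)], [0, [39, 12, -5], np.float64(-4.4)], [0, [39, 14, -6], np.float64(-4.4)]]
[0.47274086 0.05246484 0.27023256] 1.5284788930099107
```

>>> carry_out(
  increments=[
    [0,[29,-29,-10],-4.4],
    [0,[31,-26,-10],-4.4],
    [0,[33,-24,-10],-4.4],
    [0,[35,-21,-10],-4.4],
    [0,[37,-19,-10],-4.4],
    [0,[38,-16,-10],-4.4],
    [0,[39,-13,-10],-4.4],
    [0,[40,-10,-10],-4.4],
  ],
)

```text
time: 0.9
tool_pos: [0.3174, -0.2342, 0.2643]
ee_rot: [-3.141, -0.0, 0.917]
wrist_force: [0.0, -0.5, -0.1]
width: 0.0943
finger_force: 0.0
```

>>> carry_out(
  increments=[
    [0,[40,-6,-5],-4.4],
    [0,[41,-3,-2],-4.4],
    [0,[41,0,0],-4.4],
    [0,[41,3,0],-4.4],
    [0,[40,6,0],-4.4],
    [0,[40,9,0],-4.4],
    [0,[39,12,0],-4.4],
    [0,[39,14,0],-4.4],
  ],
)

```text
time: 1.7
tool_pos: [0.4732, 0.0536, 0.2707]
ee_rot: [-3.141, 0.0, 1.532]
wrist_force: [0.7, -0.6, -0.4]
width: 0.0938
finger_force: 0.0
```

>>> carry_out(
  increments=[
    [0,[0,0,0],0],
    [0,[0,0,0],0],
  ],
)

```text
time: 1.9
tool_pos: [0.4725, 0.0523, 0.2705]
ee_rot: [-3.14, 0.001, 1.53]
wrist_force: [-0.4, 0.1, -0.7]
width: 0.094
finger_force: 0.0
```

```bash
python3 - <<'E'
from h import *
o=robot.get_obs();print(o["time"],o["tool_pos"],o["ee_rot"],o["wrist_force"],o["joint_positions"])
c=robot.get_calibration("wrist")
cv2.imwrite("pics/w1.png",robot.snapshot("wrist"));np.save("w1.npy",c,allow_pickle=True)
E
```

```text
1.9 [0.4725354  0.05228645 0.27045828] [-3.13961796e+00  8.76470992e-04  1.52966056e+00] [-0.37098157  0.10343733 -0.74046086] [-8.49401631e-03 -7.86675374e-02  1.36801394e+00 -8.45286904e-04
  1.85424841e+00  3.24070249e-02]
```

View pics/w1.png

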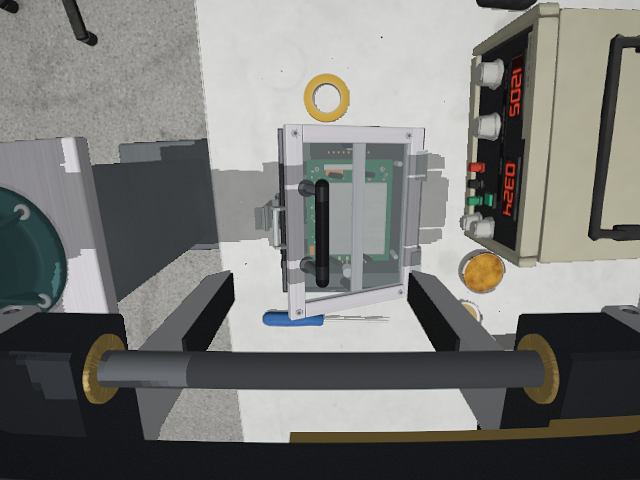

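The wrist view shows the handle bar as vertical, from (322,180) to (322,287), between the open fingers. I'll check it on the z=0.174 plane.

```bash
python3 - <<'E'
from h import *
c=np.load("w1.npy",allow_pickle=True).item()
a=plane("x",(322,180),.174,c);b=plane("x",(322,287),.174,c)
print(a,b,np.linalg.norm(a-b),(a+b)/2)
E
```

```text
[0.47594638 0.09924948 0.174     ] [0.47209906 0.00489315 0.174     ] 0.09443473806833189 [0.47402272 0.05207131 0.174     ]
```

>>> carry_out(
  increments=[
    [160,[0,2,10],0],
    [160,[0,0,20],0],
    [160,[0,0,15],0],
    [160,[0,0,5],0],
    [160,[0,0,0],0],
    [160,[0,0,0],0],
  ],
)

```text
time: 2.55
tool_pos: [0.475, 0.0515, 0.2218]
ee_rot: [3.141, 0.0, 1.528]
wrist_force: [0.2, 0.6, -0.0]
width: 0.0495
finger_force: 0.0
```

>>> carry_out(
  increments=[
    [160,[0,-1,0],0],
    [160,[0,0,0],0],
    [160,[0,0,0],0],
    [160,[0,0,0],0],
  ],
)

```text
time: 2.95
tool_pos: [0.474, 0.052, 0.2216]
ee_rot: [3.141, 0.0, 1.529]
wrist_force: [-0.2, -0.5, 0.2]
width: 0.035
finger_force: 0.0
```

>>> carry_out(
  increments=[
    [160,[0,0,15],0],
    [160,[0,0,15],0],
    [160,[0,0,10],0],
    [160,[0,0,10],0],
    [160,[0,0,0],0],
    [160,[0,0,0],0],
  ],
)

```text
time: 3.55
tool_pos: [0.4737, 0.0519, 0.171]
ee_rot: [-3.141, 0.0, 1.529]
wrist_force: [-0.5, -0.5, 0.2]
width: 0.0348
finger_force: 0.0
```

No contact. Now closing on the bar.

>>> carry_out(
  increments=[
    [255,[0,0,0],0],
    [255,[0,0,0],0],
    [255,[0,0,0],0],
    [255,[0,0,0],0],
    [255,[0,0,0],0],
    [255,[0,0,0],0],
  ],
)

```text
time: 4.15
tool_pos: [0.4739, 0.0519, 0.1713]
ee_rot: [3.141, 0.0, 1.528]
wrist_force: [-1.2, 1.0, 0.3]
width: 0.0004
finger_force: 0.0
```

The fingers shut to 0, so the bar isn't between them. I'll look.

```bash
python3 - <<'E'
from h import *
s=robot.snapshot("scene")[140:300,290:450];w=robot.snapshot("wrist")
f=cv2.resize(s,(480,480),interpolation=cv2.INTER_CUBIC)
cv2.imwrite("pics/m2.png",cv2.resize(np.hstack([f,w]),None,fx=.7,fy=.7))
o=robot.get_obs();print(robot.tcp_to_tips,o["tool_pos"],o["width"])
E
```

```text
0.014 [0.47385863 0.05186458 0.17125959] 0.0004205173703115704
```

View pics/m2.png

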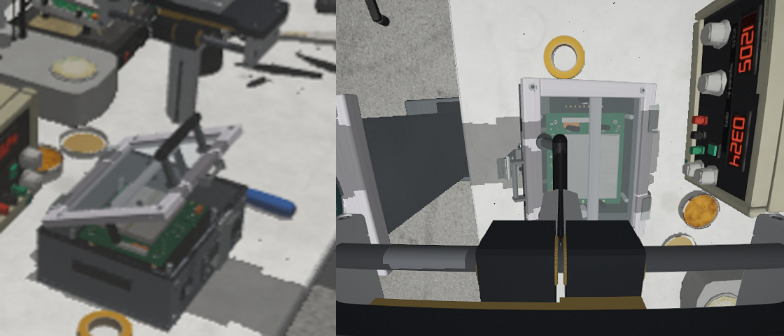

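```bash
cat >> h.py <<'E'
def proj(n,p,c=None):
    c=c or robot.get_calibration(n);f=240/np.tan(np.radians(c["vfov"]/2))
    q=np.linalg.inv(c["T"])@[*p,1];s=q[:2]/q[2];s=s*(1+c["k1"]*(s@s));return s*f+[c["cx"],c["cy"]]
E
python3 - <<'E'
from h import *
for p in [(.474,.052,.157),(.474,.052,.174),(.474,.052,.171),(.474,.052,.2),(.4759,.0992,.174),(.4721,.0049,.174)]: print(p,proj("scene",p),proj("wrist",p),proj("top",p))
s=robot.snapshot("scene")[165:235,330:430];w=robot.snapshot("wrist")[150:450,170:470]
cv2.imwrite("pics/m3.png",np.hstack([cv2.resize(s,(500,350),interpolation=cv2.INTER_CUBIC),cv2.resize(w,(300,350))]))
E
```

```text
(0.474, 0.052, 0.157) [374.40343775 210.87348418] [320.15382476 265.1279535 ] [361.88158483 279.64086863]
(0.474, 0.052, 0.174) [374.95197725 204.25581225] [320.13400992 274.15700657] [362.6786777  279.87274215]
(0.474, 0.052, 0.171) [374.85448809 205.43144754] [320.13772931 272.46150652] [362.53610603 279.83126835]
(0.474, 0.052, 0.2) [375.80952719 193.92359686] [320.09688557 291.09770007] [363.95002452 280.24257125]
(0.4759, 0.0992, 0.174) [365.01614206 214.68315161] [319.88012367 193.57629135] [337.8535936  278.20284421]
(0.4721, 0.0049, 0.174) [384.36981013 194.37534852] [320.35498674 345.65754707] [387.41789273 281.53650887]
```

View pics/m3.png

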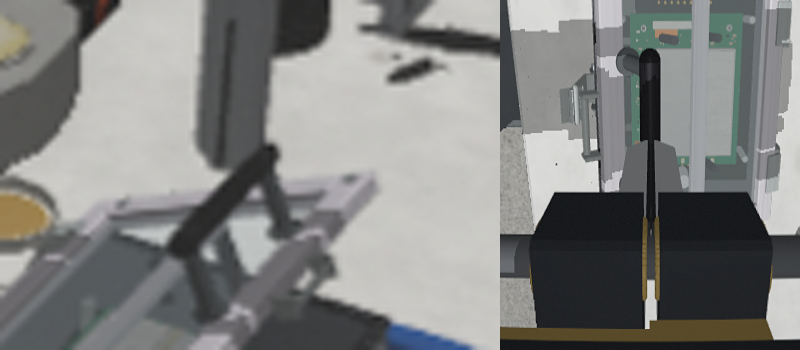

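The scene view puts the closed fingertips at about row 198, z≈0.19. That is above the bar, and higher than TCP−14 mm implies. The wrist view agrees, with the tips at row 270 where 251 was expected. I'll open, go lower in guarded steps and close again.

>>> carry_out(
  increments=[
    [160,[0,0,0],0],
    [160,[0,0,0],0],
    [160,[0,0,0],0],
    [160,[0,0,0],0],
    [160,[0,0,0],0],
    [160,[0,0,6],0],
    [160,[0,0,6],0],
    [160,[0,0,6],0],
  ],
)

```text
time: 5.15
tool_pos: [0.4736, 0.0519, 0.1524]
ee_rot: [-3.141, 0.0, 1.529]
wrist_force: [-0.4, -0.5, 0.1]
width: 0.0349
finger_force: 0.0
```

>>> carry_out(
  increments=[
    [160,[0,0,5],0],
    [160,[0,0,5],0],
    [160,[0,0,0],0],
    [255,[0,0,0],0],
    [255,[0,0,0],0],
    [255,[0,0,0],0],
    [255,[0,0,0],0],
    [255,[0,0,0],0],
  ],
)

```text
time: 5.95
tool_pos: [0.4734, 0.0519, 0.1435]
ee_rot: [-3.141, 0.0, 1.529]
wrist_force: [-2.4, -1.0, 2.6]
width: 0.0112
finger_force: 30.0
```

Gripped, but perhaps only with the tips, since the width reads 11.2 mm. I'll reopen, go 10 mm deeper and regrip.

>>> carry_out(
  increments=[
    [170,[0,0,0],0],
    [170,[0,0,0],0],
    [170,[0,0,0],0],
    [170,[0,0,4],0],
    [170,[0,0,4],0],
    [170,[0,0,2],0],
    [170,[0,0,0],0],
    [170,[0,0,0],0],
  ],
)

```text
time: 6.75
tool_pos: [0.4738, 0.0519, 0.1331]
ee_rot: [-3.141, 0.0, 1.529]
wrist_force: [-0.8, 0.3, 1.1]
width: 0.0315
finger_force: 0.0
```

>>> carry_out(
  increments=[
    [255,[0,0,0],0],
    [255,[0,0,0],0],
    [255,[0,0,0],0],
    [255,[0,0,0],0],
    [255,[0,0,0],0],
    [255,[0,0,0],0],
  ],
)

```text
time: 7.35
tool_pos: [0.4734, 0.0519, 0.1333]
ee_rot: [-3.141, 0.0, 1.529]
wrist_force: [-3.0, -0.3, 1.5]
width: 0.0113
finger_force: 30.0
```

```bash
python3 - <<'E'
from h import *
o=robot.get_obs();print(o["tool_pos"],o["wrist_force"],o["width"])
s=robot.snapshot("scene")[165:235,330:430];w=robot.snapshot("wrist")[150:450,170:470]
cv2.imwrite("pics/m4.png",np.hstack([cv2.resize(s,(500,350),interpolation=cv2.INTER_CUBIC),cv2.resize(w,(300,350))]))
E
```

```text
[0.4734027  0.05192623 0.13334971] [-2.96157515 -0.31628743  1.54740274] 0.011317757917610268
```

View pics/m4.png

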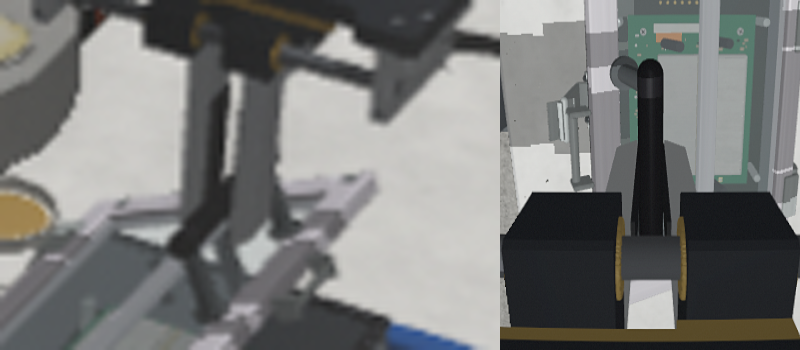

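The picture shows the fingers straddling the bar properly, with the tips at about scene row 213, just below it. Now I'll lower along the arc.

>>> carry_out(
  increments=[
    [255,[0,-5,6],0],
    [255,[0,-4.5,6],0],
    [255,[0,-4,6.5],0],
    [255,[0,0,0],0],
  ],
)

```text
time: 7.85
tool_pos: [0.4595, 0.0525, 0.1137]
ee_rot: [-3.14, 0.0, 1.529]
wrist_force: [-3.0, 0.0, 0.2]
width: 0.0108
finger_force: 30.0
```

>>> carry_out(
  increments=[
    [255,[0,-4,6.5],0],
    [255,[0,-3.5,7],0],
    [255,[0,0,0],0],
  ],
)

```text
time: 8.15
tool_pos: [0.4519, 0.0527, 0.0996]
ee_rot: [-3.14, 0.0, 1.529]
wrist_force: [-2.3, 0.3, -0.8]
width: 0.0113
finger_force: 30.0
```

>>> carry_out(
  increments=[
    [255,[0,-1.5,3],0],
    [255,[0,-1.5,3],0],
    [255,[0,0,0],0],
  ],
)

```text
time: 8.45
tool_pos: [0.4499, 0.0528, 0.0948]
ee_rot: [3.141, 0.0, 1.528]
wrist_force: [-1.1, -0.9, 0.7]
width: 0.011
finger_force: 30.0
```

>>> carry_out(
  increments=[
    [255,[0,-1,2],0],
    [255,[0,0,0],0],
  ],
)

```text
time: 8.65
tool_pos: [0.4495, 0.0528, 0.0936]
ee_rot: [3.14, 0.0, 1.528]
wrist_force: [-0.2, -1.3, 2.2]
width: 0.0109
finger_force: 30.0
```

>>> carry_out(
  increments=[
    [255,[0,-0.5,2],0],
    [255,[0,0,0],0],
  ],
)

```text
time: 8.85
tool_pos: [0.4484, 0.0529, 0.0911]
ee_rot: [3.141, 0.0, 1.528]
wrist_force: [-2.5, -1.2, 2.7]
width: 0.011
finger_force: 30.0
```

>>> carry_out(
  increments=[
    [255,[0,-0.5,1.5],0],
    [255,[0,0,0],0],
  ],
)

```text
time: 9.05
tool_pos: [0.448, 0.0529, 0.09]
ee_rot: [3.141, 0.0, 1.528]
wrist_force: [-1.5, -0.6, 4.3]
width: 0.0112
finger_force: 30.0
```

>>> carry_out(
  increments=[
    [255,[0,-0.5,1.5],0],
    [255,[0,0,0],0],
  ],
)

```text
time: 9.25
tool_pos: [0.4476, 0.0529, 0.0889]
ee_rot: [3.141, 0.0, 1.529]
wrist_force: [-2.7, -0.5, 6.6]
width: 0.0113
finger_force: 30.0
```

>>> carry_out(
  increments=[
    [255,[0,-0.5,1.5],0],
    [255,[0,0,0],0],
  ],
)

```text
time: 9.45
tool_pos: [0.4475, 0.0529, 0.0883]
ee_rot: [3.14, 0.0, 1.529]
wrist_force: [-4.2, -0.2, 9.1]
width: 0.0107
finger_force: 30.0
```

>>> carry_out(
  increments=[
    [255,[0,0,2],0],
    [255,[0,0,0],0],
  ],
)

```text
time: 9.65
tool_pos: [0.4465, 0.053, 0.0859]
ee_rot: [-3.141, 0.0, 1.529]
wrist_force: [-4.9, -1.2, 9.9]
width: 0.0109
finger_force: 30.0
```

>>> carry_out(
  increments=[
    [255,[0,0,2],0],
    [255,[0,0,0],0],
  ],
)

```text
time: 9.85
tool_pos: [0.4455, 0.053, 0.0834]
ee_rot: [-3.139, 0.0, 1.529]
wrist_force: [-5.9, -1.0, 9.4]
width: 0.0112
finger_force: 30.0
```

>>> carry_out(
  increments=[
    [255,[0,0,2],0],
    [255,[0,0,0],0],
  ],
)

```text
time: 10.05
tool_pos: [0.4449, 0.053, 0.0814]
ee_rot: [-3.137, 0.0, 1.529]
wrist_force: [-8.1, -0.7, 9.9]
width: 0.0111
finger_force: 30.0
```

>>> carry_out(
  increments=[
    [255,[0,-3,2],0],
    [255,[0,0,0],0],
  ],
)

```text
time: 10.25
tool_pos: [0.4448, 0.053, 0.0804]
ee_rot: [3.139, 0.0, 1.529]
wrist_force: [-2.6, -0.6, 9.7]
width: 0.0109
finger_force: 30.0
```

>>> carry_out(
  increments=[
    [255,[0,0,2],0],
    [255,[0,0,0],0],
  ],
)

```text
time: 10.45
tool_pos: [0.4443, 0.0531, 0.0788]
ee_rot: [3.14, 0.0, 1.529]
wrist_force: [-5.5, -1.0, 13.0]
width: 0.0113
finger_force: 30.0
```

>>> carry_out(
  increments=[
    [255,[0,0,2],0],
    [255,[0,0,0],0],
  ],
)

```text
time: 10.65
tool_pos: [0.4437, 0.0531, 0.0771]
ee_rot: [3.141, 0.0, 1.529]
wrist_force: [-6.9, -2.4, 14.1]
width: 0.0111
finger_force: 30.0
```

>>> carry_out(
  increments=[
    [255,[0,-1,3],0],
    [255,[0,0,0],0],
  ],
)

```text
time: 10.85
tool_pos: [0.4438, 0.0531, 0.0767]
ee_rot: [3.138, 0.0, 1.529]
wrist_force: [-9.7, -1.6, 23.7]
width: 0.0111
finger_force: 30.0
```

>>> carry_out(
  increments=[
    [255,[0,-1,3],0],
    [255,[0,0,0],0],
  ],
)

```text
time: 11.05
tool_pos: [0.444, 0.0531, 0.0765]
ee_rot: [3.135, 0.0, 1.529]
wrist_force: [-11.4, -1.1, 34.0]
width: 0.011
finger_force: 30.0
```

Hard stop reached at 34 N. Now I'll relax and tug upward gradually.

>>> carry_out(
  increments=[
    [255,[0,2,-5],0],
    [255,[0,0,-4],0],
    [255,[0,0,0],0],
    [255,[0,0,0],0],
  ],
)

```text
time: 11.45
tool_pos: [0.4444, 0.053, 0.0789]
ee_rot: [3.14, 0.0, 1.528]
wrist_force: [-2.3, -1.2, 8.7]
width: 0.0112
finger_force: 30.0
```

>>> carry_out(
  increments=[
    [255,[0,0,-3],0],
    [255,[0,0,0],0],
    [255,[0,0,0],0],
  ],
)

```text
time: 11.75
tool_pos: [0.445, 0.053, 0.0811]
ee_rot: [3.139, 0.0, 1.528]
wrist_force: [2.4, -1.7, 3.2]
width: 0.0112
finger_force: 30.0
```

>>> carry_out(
  increments=[
    [255,[0,0,-2],0],
    [255,[0,0,0],0],
    [255,[0,0,0],0],
  ],
)

```text
time: 12.05
tool_pos: [0.4455, 0.053, 0.0825]
ee_rot: [3.138, 0.0, 1.528]
wrist_force: [6.1, -0.6, -0.8]
width: 0.0108
finger_force: 30.0
```

>>> carry_out(
  increments=[
    [255,[0,0,-2],0],
    [255,[0,0,0],0],
    [255,[0,0,0],0],
  ],
)

```text
time: 12.35
tool_pos: [0.4455, 0.053, 0.083]
ee_rot: [3.139, 0.0, 1.528]
wrist_force: [9.4, -1.7, -7.6]
width: 0.0112
finger_force: 30.0
```

>>> carry_out(
  increments=[
    [255,[0,0,-2],0],
    [255,[0,0,0],0],
    [255,[0,0,0],0],
  ],
)

```text
time: 12.65
tool_pos: [0.4455, 0.0529, 0.0831]
ee_rot: [3.139, 0.0, 1.528]
wrist_force: [13.1, -2.2, -14.2]
width: 0.0112
finger_force: 30.0
```

The lid holds at 14 N. I'll null the sideways pull and tug to about 20 N.

>>> carry_out(
  increments=[
    [255,[0,4,0],0],
    [255,[0,0,-1],0],
    [255,[0,0,0],0],
  ],
)

```text
time: 12.95
tool_pos: [0.4452, 0.053, 0.0832]
ee_rot: [-3.134, 0.0, 1.528]
wrist_force: [4.9, -1.6, -22.7]
width: 0.0114
finger_force: 30.0
```

>>> carry_out(
  increments=[
    [255,[0,0,-1],0],
    [255,[0,0,0],0],
    [255,[0,0,0],0],
  ],
)

```text
time: 13.25
tool_pos: [0.4452, 0.053, 0.0834]
ee_rot: [-3.134, 0.0, 1.528]
wrist_force: [7.3, -0.5, -27.4]
width: 0.0112
finger_force: 30.0
```

Over the mark slightly; I'll ease to about 21 N and hold, then neutralise.

>>> carry_out(
  increments=[
    [255,[0,0,1.5],0],
    [255,[0,0,0],0],
    [255,[0,0,0],0],
    [255,[0,0,0],0],
  ],
)

```text
time: 13.65
tool_pos: [0.4452, 0.053, 0.0834]
ee_rot: [-3.135, 0.0, 1.529]
wrist_force: [4.6, -1.9, -27.3]
width: 0.011
finger_force: 30.0
```

>>> carry_out(
  increments=[
    [255,[0,0,2],0],
    [255,[0,0,2],0],
    [255,[0,1,2],0],
    [255,[0,0,0],0],
    [255,[0,0,0],0],
  ],
)

```text
time: 14.15
tool_pos: [0.4453, 0.053, 0.083]
ee_rot: [-3.134, 0.001, 1.529]
wrist_force: [-11.2, -1.5, -2.8]
width: 0.0109
finger_force: 30.0
```

>>> carry_out(
  increments=[
    [255,[0,-2,0.5],0],
    [255,[0,0,0],0],
    [150,[0,0,0],0],
    [150,[0,0,0],0],
    [150,[0,0,0],0],
    [150,[0,0,0],0],
    [150,[0,0,0],0],
  ],
)

```text
time: 14.85
tool_pos: [0.4478, 0.0532, 0.0819]
ee_rot: [3.139, -0.0, 1.529]
wrist_force: [0.5, 0.2, -0.1]
width: 0.0383
finger_force: 0.0
```

>>> carry_out(
  increments=[
    [150,[0,0,-5],0],
    [150,[0,0,-15],0],
    [150,[0,0,-25],0],
    [150,[0,0,-30],0],
    [150,[0,0,-30],0],
    [150,[0,0,-30],0],
    [150,[0,0,0],0],
    [150,[0,0,0],0],
  ],
)

```text
time: 15.65
tool_pos: [0.4472, 0.053, 0.2162]
ee_rot: [3.14, 0.0, 1.528]
wrist_force: [0.3, -0.1, -0.2]
width: 0.0385
finger_force: 0.0
```

```bash
python3 - <<'E'
from h import *
o=robot.get_obs();print(o["time"],o["tool_pos"],o["wrist_force"],o["width"])
s=robot.snapshot("scene")[185:300,295:440];t=robot.snapshot("top")[160:340,150:450]
cv2.imwrite("pics/end.png",np.hstack([cv2.resize(s,(400,317),interpolation=cv2.INTER_CUBIC),cv2.resize(t,(400,317))]))
cv2.imwrite("pics/top_end.png",t)
E
```

```text
15.65 [0.44723298 0.05303544 0.21615913] [ 0.2633607  -0.14454365 -0.17007229] 0.0385161152160464
```

View pics/end.png

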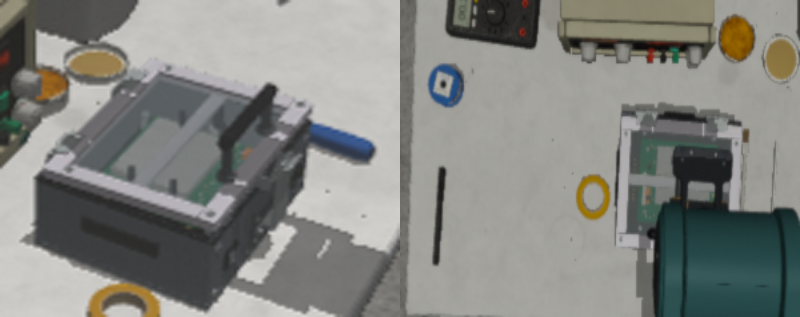

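The lid is shut, the hand is clear and the bystanders are in place.

```bash
python3 -c "
from bench import robot
print(robot.close_job())"
```

```text
the job is handed in; nothing more can be done
None
```

The lid is shut and the catch held it through the tug, which peaked at about 27 N, slightly over the 25 N you set; the hand is clear, nothing around the jig looks moved in the final pictures, and the job is handed in with no verdict returned.

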